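# Feed one vial with a single turn of the flywheel

### The job

Stand the loose amber vial upright in the empty pocket of the hand feeder's lane and let go of it, then turn the flywheel by its handle clockwise (seen from above) through one full revolution, so that the pusher shoves the vial on against the row and draws back. The turn ends on a sprung stop that is found only by feel: press the handle steadily against it for a second with about 12 N, never with more than 20 N, then let go and leave everything standing there, with the other goods on the counter undisturbed.

Things in the scene. Friction and masses are not known exactly. Their poses are not given: they have to be found in the camera images.
- feeder: Hand-cranked vial feeder, fixed: grey housing 180 x 180 mm, 58 mm high, a flat flywheel on top, a lane out of one side. Origin on the counter under the wheel's upright axis, z up. The lane runs along its own -y from y = -90 to -325 mm, centred on x = 0: deck 12 mm above the counter, two side walls 10 mm above the deck, 40 mm apart inside, 6 mm thick.
- pocket (a point): Point on the lane's deck (12 mm above the counter) in the empty pocket between pusher and row, 133 mm from the flywheel's axis along the feeder's -y. The pocket is 40 mm wide across the lane (feeder's x) and about 52 mm long (from the pusher's face at feeder y = -110 mm to the first vial of the row). Axes as the feeder's.
- vial_mid (a point): Loose amber glass vial with a black cap, standing alone on the counter to the left of the feeder: 36 mm in diameter up to 52 mm, cap 26 mm in diameter, 75 mm high in all, about 0.09 kg. The point is on its axis at half height (37.5 mm above its foot); z is the vial's axis, up.
- row1_mid (a point): First vial of the row in the lane, like the loose one; the point is on its axis at half height. It is pushed along the lane by the stroke.
- row2_mid (a point): Second vial of the row, beyond the first; the point is on its axis at half height.
- handle (a point): Middle of the flywheel's upright black handle: a grip 22 mm in diameter and 54 mm high, from 86 to 140 mm above the counter, spinning freely on its pin, 55 mm from the flywheel's axis. The point is on the grip's axis at half height (113 mm above the counter). At the start it stands at the feeder's -x side (towards the robot), within about 0.1 rad.
- flywheel (a joint): Turn of the flywheel in rad, growing clockwise seen from above; 0 when the handle lies on the feeder's -x axis, within 0.1 of 0 at the start, 6.28 after exactly one revolution. Turning it takes about 3 N at the handle, up to 6 N while the sprung pusher goes out; the pusher's spring helps the second half on. The stop pushes the wheel back a little when the handle is let go.
- pusher (a joint): Travel of the steel pusher along the lane in m: 0 drawn back, 0.045 at half a revolution, and back to 0 at a full one.
- pilljar: Bystander: white plastic jar, 54 mm in diameter, 85 mm high. Origin at the centre of its foot. To be left alone.
- bluejar: Bystander: blue plastic jar with a white lid, 52 mm in diameter, 90 mm high. Origin at the centre of its foot. To be left alone.
- carton: Bystander: white carton, 75 x 130 mm, 55 mm high. Origin at the centre of its underside. To be left alone.
- hub (a point): Top of the low hub nut on the flywheel's upright axis, 86 mm above the counter. The flywheel is a dark steel disc 150 mm in diameter, 66 to 80 mm above the counter. Inside the housing, out of sight, a sprung stop ends the turn; its place differs from time to time. It first touches at 5.98 to 6.58 rad of turn, then yields about 1 mm at the handle for each 10 N.
Mind the look-alikes: they are no part of the job. What is shaped like the part that bears vial_mid but green or red is not meant. Leave any red look-alike of the part that bears row1_mid alone.

How it is judged:
On the way, in this order (a step that is already met when the one before it is completed fails the run):
1. the vial stands upright in the pocket, let go, the flywheel not yet turned (y of vial_mid in the frame of pocket between -0.01 and 0.01 m and distance between vial_mid and pocket below 0.0405 m and angle between vial_mid's own z axis and vertical below 0.08 rad and contact force between each of the arm, the fingers and vial below 0.1 N and value of joint flywheel below 0.5 rad), for 0.2 s.
2. at half a revolution the pusher has shoved the vial along the lane (value of joint flywheel above 2.9 rad and value of joint pusher above 0.042 m and y of vial_mid in the frame of feeder below -0.165 m).
3. after one revolution the wheel is pressed on its stop with at least 8 N at the handle (value of joint flywheel above 5.9 rad and contact force between lug and bufferface above 17.5 N), for 0.4 s.
At the end, for the whole second after the job is handed in: Flywheel at rest after one turn (5.8 to 6.75 rad), pusher within 4 mm of drawn back; all three vials upright within 0.1 rad in the lane: the fed one 165 to 210 mm from the wheel's axis and within 6 mm of the lane's middle, the row's beyond 200 and 235 mm (value of joint flywheel between 5.8 and 6.75 rad and velocity of joint flywheel between -0.05 and 0.05 rad/s and value of joint pusher below 0.004 m and y of vial_mid in the frame of feeder between -0.21 and -0.165 m and x of vial_mid in the frame of feeder between -0.006 and 0.006 m and angle between each of vial_mid, row1_mid, row2_mid's own z axis and vertical below 0.1 rad and y of row1_mid in the frame of feeder below -0.2 m and y of row2_mid in the frame of feeder below -0.235 m and z of each of row1_mid, row2_mid in the frame of feeder above 0.045 m); the robot touches nothing.
It fails at once if the wheel is forced on its stop with more than 24 N at the handle (contact force between lug and bufferface above 53 N).
It fails at once if a bystander is moved by more than 15 mm (distance of any of pilljar, bluejar, carton from where it was at the start of the episode above 0.015 m).
It fails at once if a vial is knocked over (angle between vial_mid's own z axis and vertical above 0.7 rad or angle between any of row1_mid, row2_mid's own z axis and vertical above 0.5 rad).
It also fails if it takes over 72 s, if anything falls off the work surface, if the arm or the gripper's body presses on something with over 40 N, if the wrist force passes 120 N, or if a joint passes its speed limit or range.

### The arm

A 6-joint arm with a two-finger parallel gripper is mounted at the origin on the work surface. World frame = base frame: x ahead of the robot, y to its left, z up, the work surface at z = 0. Lengths are in m, angles in rad, forces in N, time in s.
With the tool pointing down it reaches from about 0.35 to 0.975 m from the base axis. Payload 17.4 kg.
Tool frame: the origin (TCP) lies midway between the tips of the shut fingers; the grasp point (between the pads) lies robot.hold_point_z behind it (robot.hold_point_z is the distance from the TCP to the grasp point, in m); z points along the fingers, y is the line along which they close (so a half turn about z gives the same grasp; the last joint's range is limited). The gripper opens to 85 mm and grips with 20 to 120 N. Pads are 22 mm wide; open, the fingers measure 114 mm over their backs; the gripper's body (76 mm by 85 mm) begins 54 mm behind the grasp point. The pads swing forward as they close: fully open they stand 13 mm farther back than shut.
Start: joints at [1.236, 0.116, 1.442, -0, 1.584, -0.038], TCP at [0.197, 0.645, 0.231] pointing down, gripper open.
Joint ranges: [-2.83, 2.83], [-0.83, 2.19], [0.07, 2.5], [-1.14, 4.28], [0.01, 3], [-2.97, 2.97]. Speed limits (rad/s): [1.89, 1.89, 2.22, 3.14, 3.14, 3.14].

### API

Orientations are given as a rotation vector (axis times angle).
In Python, from bench import robot gives the robot as it stands.
- The arm moves only by the tool arm_command, never from a script. Its argument "increments" is a list of rows, each an object of numbers: "tx", "ty", "tz": the shift along the tool's x, y, z in units of 60 mm (1.0 is 60 mm); "rx", "ry", "rz": the turn, a rotation vector about the tool's x, y, z in units of 10 degrees (1.0 is 10 degrees); "jaw": the opening, from 0 (shut) to 1 (fully open). In form: [{"tx": .., "ty": .., "tz": .., "rx": .., "ry": .., "rz": .., "jaw": ..}, ...]. A call has 1 to 12 rows; each row shifts and turns the commanded pose from where the row before left it, along the tool's axes as they then stand; what a row does not reach is not made up. A row lasts 1/8 s, in which the tool goes at most 62.5 mm and 10.7 degrees, less where a joint would pass 70% of its speed; a pose out of reach is approached as far as the arm can. A call is refused whole if a number of a shift passes 1 or a number of a turn 1, either way. A call with a gripper value outside its range is refused whole. The fingers move at their own pace and stop on an object; "grip_force" is the grip in N (left out, the last holds). Time passes only in rows, so rows that do not move let the fingers close. It gives the time, the measured TCP pose, the force, the opening and the grip force at its end, in the units of the state.
- robot.observe(): the state, without advancing time (a new reading comes with each control period).
- robot.capture(name): name is "scene" or "top" or "wrist"; returns a dict with "pixels" (420x560x3 uint8, blue, green, red), "mtx" (3x3 intrinsics, pixels), "distortion" ([k1, k2, p1, p2, k3] as OpenCV has them; the pictures are not rectified), "world_from_camera" (4x4, takes a point from camera to world coordinates); the wrist camera has in their place "T_tool_cam" (4x4, takes a point from camera to tool coordinates, whose origin is the TCP and whose axes are the flange's). Camera axes: x right, y down, z forward; pixel columns grow to the right and rows downward; lengths in m; the calibration is good to about 2 mm. A picture is of the moment at which its call begins: read the wrist's pose just before it. There is no depth.
- robot.sign_off(): hands the job in; it is judged then, once.
The state is a dict: "time_s": time; "joint_positions": joint angles; "qvel": joint speeds; "joint_torque": joint torques, N m; "position": TCP position; "tool_rot": TCP orientation; "wrist_force": force on the tool from outside, world axes, zero at the start; "moment": the same for the moment, N m; "gripper_width": finger opening in m; "grasp_force": force on a finger pad.
Only numpy, scipy, OpenCV 4.12 (cv2) and the standard library are available. Lean on these libraries where they do the work, as an engineer would, in place of code of your own. Each camera call takes 0.05 s, during which the arm holds its last target. There are 200 camera calls.

## Working session

There is one attempt and no reset: what is moved stays moved. The work goes in short steps, Python scripts to look and compute and a tool call to move; the robot and the scene stay as the last step left them, time stands still between calls to the robot, and variables do not carry over. Pictures are saved under pics/ and viewed, at most 10 in all, crops included, and the job is handed in when it is done.

Besides the shell and the picture viewer there is one more tool, called by a JSON object that holds its "fn" and its "kwargs", one argument or row to a line. arm_command: Moves the arm, as the interface text tells. Its arguments: {"type":"object","properties":{"increments":{"type":"array","items":{"type":"object","properties":{"tx":{"type":"number"},"ty":{"type":"number"},"tz":{"type":"number"},"rx":{"type":"number"},"ry":{"type":"number"},"rz":{"type":"number"},"jaw":{"type":"number"}}}},"grip_force":{"type":"number"}},"required":["increments"]}

```bash
mkdir -p pics; ls; python3 - <<'E'
from bench import robot
import cv2,json,numpy as np
s=robot.observe(); print({k:np.round(v,4).tolist() for k,v in s.items()}, robot.hold_point_z)
out={}
for n in ("scene","top"):
    c=robot.capture(n); cv2.imwrite(f"pics/{n}0.png",c["pixels"])
    print(n,np.round(c["mtx"],1).tolist(),np.round(c["distortion"],3),np.round(c["world_from_camera"],3).tolist())
    np.savez(f"{n}.npz",**c)
c=robot.capture("wrist");print(np.round(c["T_tool_cam"],4).tolist())
E
```

```text
pics
{'time_s': 0.0, 'joint_positions': [1.2362, 0.1165, 1.4423, -0.0, 1.584, -0.0378], 'qvel': [-0.0001, -0.0014, -0.0012, 0.0003, -0.0013, 0.0015], 'joint_torque': [-0.0003, -73.1964, -63.2505, -0.0, 0.0061, -0.0001], 'position': [0.1974, 0.6453, 0.2305], 'tool_rot': [-0.4644, -3.1069, 0.0018], 'wrist_force': [0.088, -0.7702, -0.1701], 'moment': [0.0086, 0.0506, -0.0056], 'grasp_force': 0.0, 'gripper_width': 0.0855} 0.0187
scene [[380.3, 0.0, 280.6], [0.0, 380.3, 205.2], [0.0, 0.0, 1.0]] [0.024 0.    0.    0.    0.   ] [[-0.122, 0.747, -0.653, 1.176], [0.992, 0.102, -0.069, 0.055], [0.015, -0.657, -0.754, 0.8], [0.0, 0.0, 0.0, 1.0]]
top [[403.2, 0.0, 285.7], [0.0, 403.2, 207.3], [0.0, 0.0, 1.0]] [-0.077  0.     0.     0.     0.   ] [[-0.103, -0.968, 0.23, 0.313], [-0.995, 0.101, -0.021, 0.003], [-0.003, -0.231, -0.973, 1.156], [0.0, 0.0, 0.0, 1.0]]
[[0.0013, -0.9636, -0.2672, 0.0674], [1.0, 0.0014, -0.0002, 0.0001], [0.0005, -0.2672, 0.9636, -0.1424], [0.0, 0.0, 0.0, 1.0]]
```

View pics/scene0.png

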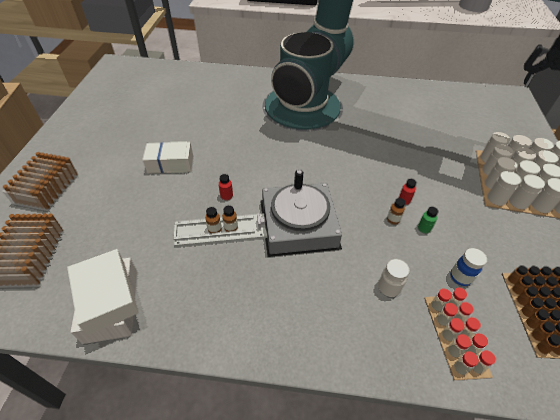

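View pics/top0.png

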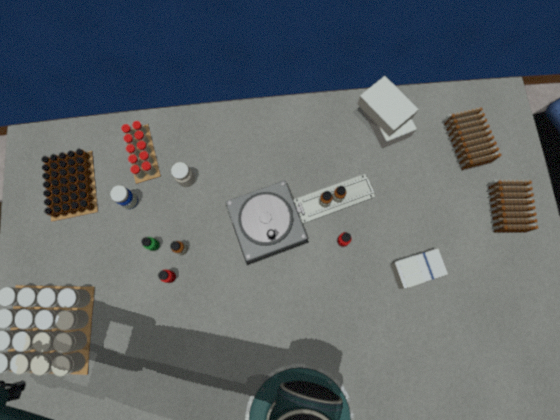

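The scene view shows the feeder wheel at (300,205), the handle at (299,180), the row at (213,218) and (230,216), the loose amber vial at (397,211), the red vial at (408,190) and the green one at (429,220). In the top view the wheel is at (265,217), the handle at (271,234), the row at (326,199) and (340,193), and the amber vial at (178,246).

```bash
cat > h.py <<'E'
import numpy as np,cv2
from bench import robot
from scipy.spatial.transform import Rotation as R
def ray(c,p):
    u=cv2.undistortPoints(np.array([[p]],float),c["mtx"],c["distortion"])[0,0]
    T=c["world_from_camera"]; return T[:3,3],T[:3,:3]@np.array([u[0],u[1],1])
def onz(c,p,z):
    o,d=ray(c,p); return o+d*(z-o[2])/d[2]
def two(c1,p1,c2,p2):
    o,d=ray(c1,p1);q,e=ray(c2,p2)
    s=np.linalg.lstsq(np.c_[d,-e],q-o,rcond=None)[0]
    a,b=o+d*s[0],q+e*s[1]; return (a+b)/2,np.linalg.norm(a-b)
def wrist():
    s=robot.observe(); c=dict(robot.capture("wrist"))
    T=np.eye(4);T[:3,:3]=R.from_rotvec(s["tool_rot"]).as_matrix();T[:3,3]=s["position"]
    c["world_from_camera"]=T@c["T_tool_cam"]; return c
def blobs(m,amin=20):
    n,l,st,ce=cv2.connectedComponentsWithStats(m.astype(np.uint8))
    return [(ce[i].round(1).tolist(),st[i].tolist()) for i in range(1,n) if st[i,4]>=amin]
E
python3 - <<'E'
from h import *
t=dict(np.load("top.npz"));s=dict(np.load("scene.npz"))
P=t["pixels"];hsv=cv2.cvtColor(P,cv2.COLOR_BGR2HSV)
for n,a,z in(("vial cap",(178,246),.07),("red",(166,275),.07),("green",(150,242),.07),("row1",(326,199),.07),("row2",(340,193),.07),("hub",(266,216.5),.086),("lane end",(372,186),.022),("redB",(344,239),.07),("pill",(181,172),.08),("blue",(122,195),.08)): print(n,onz(t,a,z).round(4))
# wheel ellipse
g=cv2.cvtColor(P,cv2.COLOR_BGR2GRAY)
print(g[217,225:310:4], hsv[246,170:188:2].tolist())
k=cv2.resize(P[150:300,130:410],None,fx=2.8,fy=2.8,interpolation=cv2.INTER_CUBIC);cv2.imwrite("pics/topc.png",k)
E
```

```text
vial cap [0.4929 0.2822 0.07  ]
red [0.4176 0.3183 0.07  ]
green [0.5116 0.3591 0.07  ]
row1 [ 0.5822 -0.1349  0.07  ]
row2 [ 0.5954 -0.1761  0.07  ]
hub [0.5465 0.0352 0.086 ]
lane end [ 0.6192 -0.2807  0.022 ]
redB [ 0.4656 -0.1696  0.07  ]
pill [0.7003 0.2624 0.08  ]
blue [0.6508 0.432  0.08  ]
[132 119 134 129 146 173 174 175 177 176 177 175 174 175 175 175 140 107
 129 173 190 181] [[48, 14, 88], [105, 24, 43], [140, 18, 42], [150, 12, 43], [90, 27, 38], [13, 189, 70], [14, 171, 100], [21, 49, 68], [30, 30, 68]]
```

View pics/topc.png

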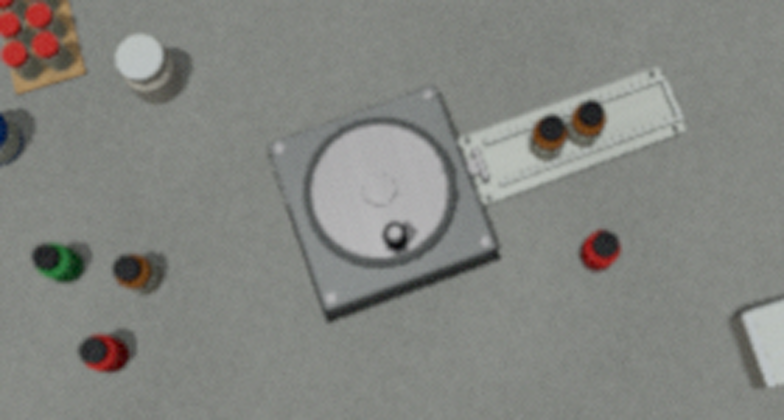

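The crop shows the housing bolts at (279,148), (430,95), (486,242) and (331,298), the hub at (380,190), the handle top at (397,231), the amber cap at (129,266) and the row caps at (550,129) and (591,113).

```bash
python3 - <<'E'
from h import *
t=dict(np.load("top.npz"));s=dict(np.load("scene.npz"))
f=lambda p,z:onz(t,(p[0]/2.8+130-.3,p[1]/2.8+150-.3),z)
b=np.array([f(p,.058) for p in((279,148),(430,95),(486,242),(331,298))]);print(b.round(4),b.mean(0))
for i in range(4):
    d=b[(i+1)%4]-b[i];print(np.linalg.norm(d),np.degrees(np.arctan2(d[1],d[0])))
print("hub",f((380,189),.086),"wheel",f((380.5,191.5),.08))
v={n:f(p,.075+z) for n,p,z in(("vial",(129,266),0),("r1",(550,129),.012),("r2",(591,113),.012),("green",(46,255),0),("red",(94,350),0),("redB",(606,241),0),("handle",(397,231),.065))}
for n in v:print(n,v[n].round(4))
# scene triangulation
P=s["pixels"];k=cv2.resize(P[160:260,160:440],None,fx=2.8,fy=2.8,interpolation=cv2.INTER_CUBIC);cv2.imwrite("pics/scenec.png",k)
E
```

```text
[[ 0.6032  0.135   0.058 ]
 [ 0.6425 -0.0215  0.058 ]
 [ 0.4869 -0.0609  0.058 ]
 [ 0.4477  0.0954  0.058 ]] [0.54507509 0.03701169 0.058     ]
0.16134368509639893 -75.88765424614397
0.16050852481063235 -165.7813586684965
0.16110761791161127 104.08964195094308
0.16044529687872566 14.30298874361522
hub [0.54471789 0.03700488 0.086     ] wheel [0.54348772 0.03693991 0.08      ]
vial [0.4962 0.2868 0.075 ]
r1 [ 0.5871 -0.1343  0.087 ]
r2 [ 0.5991 -0.1766  0.087 ]
green [0.5152 0.368  0.075 ]
red [0.4186 0.3242 0.075 ]
redB [ 0.473  -0.1758  0.075 ]
handle [0.4924 0.0235 0.14  ]
```

View pics/scenec.png

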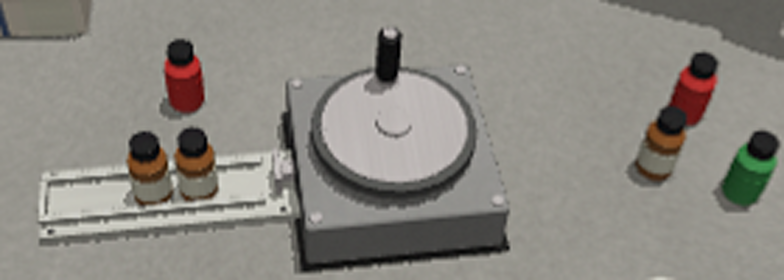

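The scene crop agrees: the amber vial stands apart from the red and green ones, and the handle is on the robot's side. The feeder is at (0.545, 0.037) with its lane heading at -75.85°. Next I go above the vial with the jaw axis across the lane.

{"fn": "arm_command", "kwargs": {
  "increments": [
    {"rz": 0.98},
    {"rz": 0.98},
    {"rz": 0.98},
    {"rz": 0.98},
    {"rz": 0.98},
    {"rz": 0.98}
  ]
}}

```text
validation failed for argument at $.in...
```

{"fn": "arm_command", "kwargs": {
  "increments": [
    {"tx": -0.7,"ty": 0.337},
    {"tx": -0.7,"ty": 0.337},
    {"tx": -0.7,"ty": 0.337},
    {"tx": -0.7,"ty": 0.337},
    {"tx": -0.7,"ty": 0.337},
    {"tx": -0.7,"ty": 0.337},
    {"tx": -0.7,"ty": 0.337},
    {"tx": -0.7,"ty": 0.337},
    {"tx": -0.7,"ty": 0.337},
    {"tx": -0.7,"ty": 0.337},
    {},
    {}
  ]
}}

```text
validation failed for argument at $.in...
```

```bash
python3 - <<'E'
from h import *
c=wrist();s=robot.observe();np.savez("w1.npz",**c);cv2.imwrite("pics/w1.png",c["pixels"])
M=R.from_rotvec(s["tool_rot"]).as_matrix();print(s["position"],np.degrees(np.arctan2(M[1,1],M[0,1])),M[:,2],s["wrist_force"],s["time_s"])
E
```

```text
[0.19739531 0.64539022 0.23084863] 72.99327974490045 [-2.08271738e-04 -6.39262387e-04 -9.99999774e-01] [-0.21395892 -0.70382511  0.34842891] 0.2
```

View pics/w1.png

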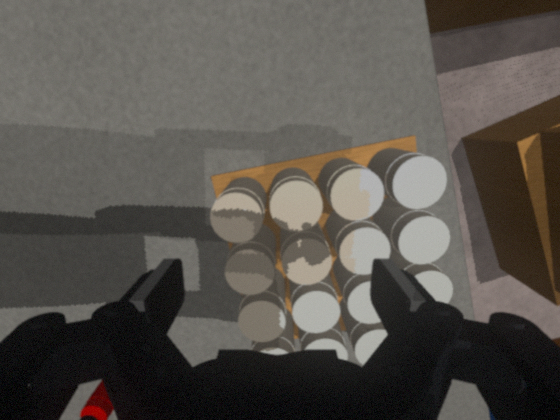

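The wrist view still shows the start position, with the tray of white jars under the fingers: the calls were refused. The rows probably need every field.

{"fn": "arm_command", "kwargs": {
  "increments": [
    {"tx": 0,"ty": 0,"tz": 0,"rx": 0,"ry": 0,"rz": 0.98,"jaw": 1},
    {"tx": 0,"ty": 0,"tz": 0,"rx": 0,"ry": 0,"rz": 0.98,"jaw": 1},
    {"tx": 0,"ty": 0,"tz": 0,"rx": 0,"ry": 0,"rz": 0.98,"jaw": 1},
    {"tx": 0,"ty": 0,"tz": 0,"rx": 0,"ry": 0,"rz": 0.98,"jaw": 1},
    {"tx": 0,"ty": 0,"tz": 0,"rx": 0,"ry": 0,"rz": 0.98,"jaw": 1},
    {"tx": 0,"ty": 0,"tz": 0,"rx": 0,"ry": 0,"rz": 0.98,"jaw": 1}
  ],
  "grip_force": 30
}}

```text
time_s: 0.95
position: [0.1974, 0.6454, 0.231]
tool_rot: [1.937, 2.473, -0.001]
wrist_force: [-0.3, -1.2, -0.1]
gripper_width: 0.085
grasp_force: 0.0
```

{"fn": "arm_command", "kwargs": {
  "increments": [
    {"tx": -0.7,"ty": 0.337,"tz": 0,"rx": 0,"ry": 0,"rz": 0,"jaw": 1},
    {"tx": -0.7,"ty": 0.337,"tz": 0,"rx": 0,"ry": 0,"rz": 0,"jaw": 1},
    {"tx": -0.7,"ty": 0.337,"tz": 0,"rx": 0,"ry": 0,"rz": 0,"jaw": 1},
    {"tx": -0.7,"ty": 0.337,"tz": 0,"rx": 0,"ry": 0,"rz": 0,"jaw": 1},
    {"tx": -0.7,"ty": 0.337,"tz": 0,"rx": 0,"ry": 0,"rz": 0,"jaw": 1},
    {"tx": -0.7,"ty": 0.337,"tz": 0,"rx": 0,"ry": 0,"rz": 0,"jaw": 1},
    {"tx": -0.7,"ty": 0.337,"tz": 0,"rx": 0,"ry": 0,"rz": 0,"jaw": 1},
    {"tx": -0.7,"ty": 0.337,"tz": 0,"rx": 0,"ry": 0,"rz": 0,"jaw": 1},
    {"tx": -0.7,"ty": 0.337,"tz": 0,"rx": 0,"ry": 0,"rz": 0,"jaw": 1},
    {"tx": -0.7,"ty": 0.337,"tz": 0,"rx": 0,"ry": 0,"rz": 0,"jaw": 1},
    {"tx": 0,"ty": 0,"tz": 0,"rx": 0,"ry": 0,"rz": 0,"jaw": 1},
    {"tx": 0,"ty": 0,"tz": 0,"rx": 0,"ry": 0,"rz": 0,"jaw": 1}
  ]
}}

```text
time_s: 2.45
position: [0.4963, 0.288, 0.2312]
tool_rot: [-1.93, -2.478, 0.0]
wrist_force: [0.2, 0.8, 0.4]
gripper_width: 0.0855
grasp_force: 0.0
```

```bash
python3 - <<'E'
from h import *
s=robot.observe();c=wrist();np.savez("w2.npz",**c);cv2.imwrite("pics/w2.png",c["pixels"])
M=R.from_rotvec(s["tool_rot"]).as_matrix();print(s["position"],np.degrees(np.arctan2(M[1,1],M[0,1])),M[:,2],s["wrist_force"],s["time_s"])
E
```

```text
[0.4963052  0.28797619 0.23120843] 14.168324603833348 [-2.81147603e-04  9.89443827e-05 -9.99999956e-01] [0.21522202 0.82106468 0.44412411] 2.45
```

View pics/w2.png

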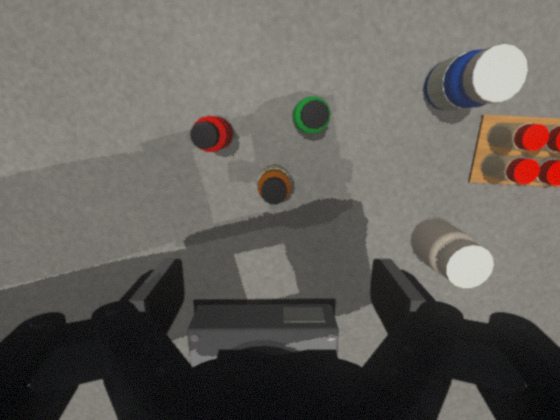

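The wrist view shows the amber vial's cap at about (275,189), centred between the open fingers; the red one at (206,133) and the green one at (315,114) are both clear.

```bash
python3 - <<'E'
from h import *
c=dict(np.load("w2.npz"));P=c["pixels"]
g=P.max(2);sub=np.zeros_like(g,bool);sub[165:215,250:300]=g[165:215,250:300]<60
hs=cv2.cvtColor(P,cv2.COLOR_BGR2HSV)
print(blobs(sub)); 
am=np.zeros_like(sub);am[160:215,245:310]=((hs[...,0]<25)&(hs[...,1]>120))[160:215,245:310]
print(blobs(am))
for b in blobs(sub): print(onz(c,b[0],.075))
print(onz(c,(275,189),.075),c["mtx"])
E
```

```text
[([273.8, 190.5], [262, 178, 25, 26, 510])]
[([274.5, 179.7], [258, 170, 33, 27, 340])]
[0.49262748 0.29124075 0.075     ]
[0.49339386 0.29296684 0.075     ] [[313.80238714   0.         276.89559587]
 [  0.         313.80238714 209.74097152]
 [  0.           0.           1.        ]]
```

{"fn": "arm_command", "kwargs": {
  "increments": [
    {"tx": 0.02,"ty": -0.025,"tz": 0.6,"rx": 0,"ry": 0,"rz": 0,"jaw": 1},
    {"tx": 0,"ty": 0,"tz": 0.7,"rx": 0,"ry": 0,"rz": 0,"jaw": 1},
    {"tx": 0,"ty": 0,"tz": 0.7,"rx": 0,"ry": 0,"rz": 0,"jaw": 1},
    {"tx": 0,"ty": 0,"tz": 0.7,"rx": 0,"ry": 0,"rz": 0,"jaw": 1},
    {"tx": 0,"ty": 0,"tz": 0.6,"rx": 0,"ry": 0,"rz": 0,"jaw": 1},
    {"tx": 0,"ty": 0,"tz": 0.3,"rx": 0,"ry": 0,"rz": 0,"jaw": 1},
    {"tx": 0,"ty": 0,"tz": 0,"rx": 0,"ry": 0,"rz": 0,"jaw": 1},
    {"tx": 0,"ty": 0,"tz": 0,"rx": 0,"ry": 0,"rz": 0,"jaw": 0.6},
    {"tx": 0,"ty": 0,"tz": 0,"rx": 0,"ry": 0,"rz": 0,"jaw": 0.5},
    {"tx": 0,"ty": 0,"tz": 0,"rx": 0,"ry": 0,"rz": 0,"jaw": 0.3},
    {"tx": 0,"ty": 0,"tz": 0,"rx": 0,"ry": 0,"rz": 0,"jaw": 0.3},
    {"tx": 0,"ty": 0,"tz": 0,"rx": 0,"ry": 0,"rz": 0,"jaw": 0.3}
  ],
  "grip_force": 30
}}

```text
time_s: 4.0
position: [0.4951, 0.2889, 0.0164]
tool_rot: [1.93, 2.478, 0.002]
wrist_force: [-1.9, -0.7, 5.8]
gripper_width: 0.0354
grasp_force: 29.6
```

{"fn": "arm_command", "kwargs": {
  "increments": [
    {"tx": 0,"ty": 0,"tz": -0.4,"rx": 0,"ry": 0,"rz": 0,"jaw": 0.3},
    {"tx": 0,"ty": 0,"tz": -0.7,"rx": 0,"ry": 0,"rz": 0,"jaw": 0.3},
    {"tx": 0,"ty": 0,"tz": -0.7,"rx": 0,"ry": 0,"rz": 0,"jaw": 0.3},
    {"tx": 0,"ty": 0,"tz": -0.7,"rx": 0,"ry": 0,"rz": 0,"jaw": 0.3},
    {"tx": 0,"ty": 0,"tz": -0.7,"rx": 0,"ry": 0,"rz": 0,"jaw": 0.3}
  ]
}}

```text
time_s: 4.62
position: [0.4945, 0.2886, 0.2091]
tool_rot: [1.93, 2.479, 0.001]
wrist_force: [-0.5, 0.1, -1.3]
gripper_width: 0.0354
grasp_force: 30.1
```

{"fn": "arm_command", "kwargs": {
  "increments": [
    {"tx": -0.3,"ty": -0.02,"tz": 0,"rx": 0,"ry": 0,"rz": 0,"jaw": 0.3},
    {"tx": -0.65,"ty": -0.02,"tz": 0,"rx": 0,"ry": 0,"rz": 0,"jaw": 0.3},
    {"tx": -0.65,"ty": -0.02,"tz": 0,"rx": 0,"ry": 0,"rz": 0,"jaw": 0.3},
    {"tx": -0.65,"ty": -0.02,"tz": 0,"rx": 0,"ry": 0,"rz": 0,"jaw": 0.3},
    {"tx": -0.65,"ty": -0.02,"tz": 0,"rx": 0,"ry": 0,"rz": 0,"jaw": 0.3},
    {"tx": -0.65,"ty": -0.02,"tz": 0,"rx": 0,"ry": 0,"rz": 0,"jaw": 0.3},
    {"tx": -0.65,"ty": -0.02,"tz": 0,"rx": 0,"ry": 0,"rz": 0,"jaw": 0.3},
    {"tx": -0.65,"ty": -0.02,"tz": 0,"rx": 0,"ry": 0,"rz": 0,"jaw": 0.3},
    {"tx": -0.65,"ty": -0.02,"tz": 0,"rx": 0,"ry": 0,"rz": 0,"jaw": 0.3},
    {"tx": -0.65,"ty": -0.02,"tz": 0,"rx": 0,"ry": 0,"rz": 0,"jaw": 0.3},
    {"tx": -0.34,"ty": -0.02,"tz": 0,"rx": 0,"ry": 0,"rz": 0,"jaw": 0.3},
    {"tx": 0,"ty": 0,"tz": 0.3,"rx": 0,"ry": 0,"rz": 0,"jaw": 0.3}
  ]
}}

```text
time_s: 6.12
position: [0.5777, -0.0931, 0.1893]
tool_rot: [1.931, 2.476, 0.001]
wrist_force: [-0.4, 0.7, -0.2]
gripper_width: 0.0353
grasp_force: 30.2
```

{"fn": "arm_command", "kwargs": {
  "increments": [
    {"tx": 0,"ty": 0,"tz": 0.7,"rx": 0,"ry": 0,"rz": 0,"jaw": 0.3},
    {"tx": 0,"ty": 0,"tz": 0.5,"rx": 0,"ry": 0,"rz": 0,"jaw": 0.3},
    {"tx": 0,"ty": 0,"tz": 0,"rx": 0,"ry": 0,"rz": 0,"jaw": 0.3},
    {"tx": 0,"ty": 0,"tz": 0,"rx": 0,"ry": 0,"rz": 0,"jaw": 0.3}
  ]
}}

```text
time_s: 6.62
position: [0.5776, -0.0915, 0.1182]
tool_rot: [1.929, 2.479, 0.001]
wrist_force: [-0.3, 0.6, 0.4]
gripper_width: 0.0352
grasp_force: 30.2
```

```bash
python3 - <<'E'
from h import *
s=robot.observe();c=wrist();np.savez("w3.npz",**c);cv2.imwrite("pics/w3.png",c["pixels"])
M=R.from_rotvec(s["tool_rot"]).as_matrix();print(s["position"],np.degrees(np.arctan2(M[1,1],M[0,1])),M[:,2],s["wrist_force"],s["time_s"])
E
```

```text
[ 0.57762845 -0.09152679  0.11824802] 14.229113432908441 [ 8.90723570e-04 -9.71987550e-05 -9.99999599e-01] [-0.27352257  0.60128489  0.35267942] 6.625
```

View pics/w3.png

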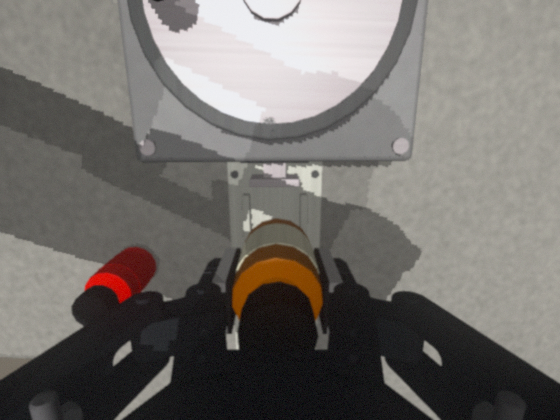

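The view shows the held vial centred at column ~278, the lane's outer edges at about columns 229 and 321, and the housing bolts at (148,147) and (401,146). The lane centre is slightly left of the vial.

```bash
python3 - <<'E'
from h import *
c=dict(np.load("w3.npz"));P=c["pixels"];g=cv2.cvtColor(P,cv2.COLOR_BGR2GRAY).astype(int)
for r in (180,195,205,215,225,235,245): print(r,g[r,222:252:1].tolist(),'|',g[r,300:330].tolist())
f=np.radians(14.15);ex=np.array([np.cos(f),np.sin(f),0]);ey=np.array([-ex[1],ex[0],0])
o=np.array([.545,.037,0]);loc=lambda p:[round(float((p-o)@e)*1000,1) for e in(ex,ey)]
print("tcp",loc(robot.observe()["position"]))
for n,p,z in(("bL",(148,147),.058),("bR",(401,146),.058),("laneL",(229,200),.022),("laneR",(321.5,200),.022),("boltL",(235,174),.022),("boltR",(315,174),.022),("pushface",(275,184),.03)):print(n,loc(onz(c,p,z)))
E
```

```text
180 [92, 91, 96, 99, 104, 113, 133, 146, 150, 151, 153, 152, 149, 147, 150, 147, 136, 122, 117, 113, 117, 114, 117, 117, 116, 116, 111, 107, 106, 109] | [176, 203, 211, 215, 215, 212, 215, 214, 215, 213, 213, 205, 207, 203, 200, 202, 204, 204, 207, 206, 203, 178, 147, 138, 138, 137, 140, 140, 142, 140]
195 [84, 83, 85, 83, 81, 86, 92, 106, 109, 113, 114, 118, 116, 112, 118, 115, 116, 112, 114, 110, 105, 100, 98, 95, 97, 94, 94, 94, 102, 115] | [95, 100, 106, 107, 104, 105, 104, 109, 113, 118, 118, 116, 115, 120, 139, 153, 175, 191, 194, 190, 179, 158, 142, 142, 142, 142, 143, 139, 139, 137]
205 [84, 84, 83, 82, 83, 88, 88, 103, 115, 115, 114, 115, 116, 115, 116, 113, 115, 113, 113, 110, 108, 112, 111, 116, 113, 114, 109, 96, 96, 110] | [101, 108, 113, 118, 114, 117, 114, 110, 118, 118, 118, 116, 114, 113, 113, 110, 114, 115, 115, 111, 106, 93, 88, 84, 82, 83, 81, 80, 81, 82]
215 [84, 80, 82, 84, 79, 85, 88, 92, 106, 112, 113, 117, 119, 112, 115, 115, 113, 114, 111, 112, 110, 110, 112, 115, 130, 168, 179, 147, 114, 129] | [101, 110, 116, 115, 115, 113, 111, 109, 113, 114, 116, 115, 11
[... 382 characters left out ...]
2, 79, 79, 76, 80, 84, 95, 105, 110, 113, 115, 114, 114, 111, 110, 111, 111, 109, 104, 104, 106, 111, 110, 101, 89, 83, 92, 96] | [95, 97, 91, 89, 84, 78, 87, 107, 113, 115, 110, 112, 113, 112, 110, 115, 114, 116, 113, 102, 91, 80, 78, 79, 81, 80, 80, 77, 80, 82]
245 [98, 99, 97, 100, 100, 99, 99, 98, 102, 104, 111, 115, 115, 115, 113, 113, 114, 115, 111, 112, 107, 108, 111, 106, 96, 95, 98, 97, 98, 97] | [98, 99, 96, 96, 94, 92, 93, 94, 94, 95, 95, 102, 109, 109, 112, 113, 112, 113, 107, 97, 85, 81, 79, 78, 81, 79, 79, 79, 76, 79]
tcp [0.4, -132.8]
bL [-81.5, -80.1]
bR [79.3, -79.1]
laneL [-36.9, -123.5]
laneR [35.5, -123.3]
boltL [-31.5, -103.0]
boltR [29.7, -102.9]
pushface [-0.9, -109.2]
```

{"fn": "arm_command", "kwargs": {
  "increments": [
    {"tx": -0.05,"ty": -0.019,"tz": 0.3,"rx": 0,"ry": 0,"rz": 0,"jaw": 0.3},
    {"tx": 0,"ty": 0,"tz": 0.5,"rx": 0,"ry": 0,"rz": 0,"jaw": 0.3},
    {"tx": 0,"ty": 0,"tz": 0.3,"rx": 0,"ry": 0,"rz": 0,"jaw": 0.3},
    {"tx": 0,"ty": 0,"tz": 0,"rx": 0,"ry": 0,"rz": 0,"jaw": 0.3},
    {"tx": 0,"ty": 0,"tz": 0.1,"rx": 0,"ry": 0,"rz": 0,"jaw": 0.3},
    {"tx": 0,"ty": 0,"tz": 0.05,"rx": 0,"ry": 0,"rz": 0,"jaw": 0.3},
    {"tx": 0,"ty": 0,"tz": 0,"rx": 0,"ry": 0,"rz": 0,"jaw": 0.3}
  ]
}}

```text
time_s: 7.55
position: [0.5771, -0.0953, 0.0425]
tool_rot: [1.93, 2.479, 0.0]
wrist_force: [0.2, -0.0, -0.3]
gripper_width: 0.0351
grasp_force: 30.2
```

{"fn": "arm_command", "kwargs": {
  "increments": [
    {"tx": 0,"ty": 0,"tz": 0.06,"rx": 0,"ry": 0,"rz": 0,"jaw": 0.3},
    {"tx": 0,"ty": 0,"tz": 0.05,"rx": 0,"ry": 0,"rz": 0,"jaw": 0.3},
    {"tx": 0,"ty": 0,"tz": 0,"rx": 0,"ry": 0,"rz": 0,"jaw": 0.3}
  ]
}}

```text
time_s: 7.92
position: [0.5768, -0.0952, 0.0354]
tool_rot: [-1.93, -2.479, 0.0]
wrist_force: [-0.6, 0.1, -1.1]
gripper_width: 0.0357
grasp_force: 30.2
```

{"fn": "arm_command", "kwargs": {
  "increments": [
    {"tx": 0,"ty": 0,"tz": 0.05,"rx": 0,"ry": 0,"rz": 0,"jaw": 0.3},
    {"tx": 0,"ty": 0,"tz": 0.04,"rx": 0,"ry": 0,"rz": 0,"jaw": 0.3},
    {"tx": 0,"ty": 0,"tz": 0.02,"rx": 0,"ry": 0,"rz": 0,"jaw": 0.3},
    {"tx": 0,"ty": 0,"tz": 0,"rx": 0,"ry": 0,"rz": 0,"jaw": 0.3}
  ]
}}

```text
time_s: 8.43
position: [0.577, -0.0952, 0.029]
tool_rot: [-1.93, -2.479, 0.0]
wrist_force: [1.3, 0.2, -1.0]
gripper_width: 0.0356
grasp_force: 30.2
```

{"fn": "arm_command", "kwargs": {
  "increments": [
    {"tx": 0,"ty": 0,"tz": 0.012,"rx": 0,"ry": 0,"rz": 0,"jaw": 0.3},
    {"tx": 0,"ty": 0,"tz": 0.01,"rx": 0,"ry": 0,"rz": 0,"jaw": 0.3},
    {"tx": 0,"ty": 0,"tz": 0,"rx": 0,"ry": 0,"rz": 0,"jaw": 0.3}
  ]
}}

```text
time_s: 8.8
position: [0.5772, -0.0953, 0.0284]
tool_rot: [1.93, 2.479, 0.0]
wrist_force: [-3.1, -0.2, 6.0]
gripper_width: 0.0353
grasp_force: 30.8
```

{"fn": "arm_command", "kwargs": {
  "increments": [
    {"tx": 0,"ty": 0,"tz": 0,"rx": 0,"ry": 0,"rz": 0,"jaw": 0.45},
    {"tx": 0,"ty": 0,"tz": 0,"rx": 0,"ry": 0,"rz": 0,"jaw": 0.5},
    {"tx": 0,"ty": 0,"tz": 0,"rx": 0,"ry": 0,"rz": 0,"jaw": 0.6},
    {"tx": 0,"ty": 0,"tz": 0,"rx": 0,"ry": 0,"rz": 0,"jaw": 0.7},
    {"tx": 0,"ty": 0,"tz": 0,"rx": 0,"ry": 0,"rz": 0,"jaw": 0.7},
    {"tx": 0,"ty": 0,"tz": -0.2,"rx": 0,"ry": 0,"rz": 0,"jaw": 0.7},
    {"tx": 0,"ty": 0,"tz": -0.5,"rx": 0,"ry": 0,"rz": 0,"jaw": 0.7},
    {"tx": 0,"ty": 0,"tz": -0.8,"rx": 0,"ry": 0,"rz": 0,"jaw": 0.7},
    {"tx": 0,"ty": 0,"tz": -0.9,"rx": 0,"ry": 0,"rz": 0,"jaw": 0.7},
    {"tx": 0,"ty": 0,"tz": -0.6,"rx": 0,"ry": 0,"rz": 0,"jaw": 0.7},
    {"tx": 0,"ty": 0,"tz": 0,"rx": 0,"ry": 0,"rz": 0,"jaw": 0.7},
    {"tx": 0,"ty": 0,"tz": 0,"rx": 0,"ry": 0,"rz": 0,"jaw": 0.7}
  ]
}}

```text
time_s: 10.3
position: [0.5768, -0.0952, 0.2076]
tool_rot: [-1.93, -2.479, 0.0]
wrist_force: [-0.4, 0.1, -0.4]
gripper_width: 0.0596
grasp_force: 0.0
```

```bash
python3 - <<'E'
from h import *
s=robot.observe();c=wrist();np.savez("w4.npz",**c);cv2.imwrite("pics/w4.png",c["pixels"])
M=R.from_rotvec(s["tool_rot"]).as_matrix();print(s["position"],np.degrees(np.arctan2(M[1,1],M[0,1])),s["joint_positions"],s["time_s"])
E
```

```text
[ 0.57679517 -0.095182    0.20760732] 14.19616803307856 [-2.07176354e-01 -7.33355619e-02  1.67216889e+00 -4.45527668e-06
  1.54294121e+00 -4.54946097e-01] 10.3
```

View pics/w4.png

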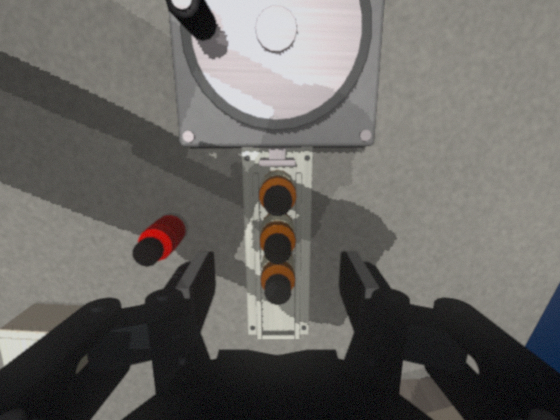

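The picture shows the vial standing in the lane with its cap at (277,199), the row caps at (277,244) and (277,288), the hub at (276,29), and the handle running from (185,3) at the top to about (207,33) at the foot.

```bash
python3 - <<'E'
from h import *
c=dict(np.load("w4.npz"))
f=np.radians(14.15);ex=np.array([np.cos(f),np.sin(f),0]);ey=np.array([-ex[1],ex[0],0])
o=np.array([.545,.037,0]);loc=lambda p:[round(float((p-o)@e)*1000,1) for e in(ex,ey)]
for n,p,z in(("hub",(276,29),.086),("handle foot",(207,33),.086),("handle top",(184,3),.140),("v",(277,201),.087),("r1",(277,245),.087),("r2",(277,290),.087),("pf",(278,163),.03)):print(n,loc(onz(c,p,z)),onz(c,p,z).round(4))
p=robot.observe()["position"];h=o+ex*-.0545; h[:2]
M=R.from_rotvec(robot.observe()["tool_rot"]).as_matrix();print("handle",h,"delta in tool units (after +90?)",(M.T@(h-p))/.06)
E
```

```text
hub [-2.2, -0.2] [0.5429 0.0363 0.086 ]
handle foot [-54.4, -3.0] [0.493  0.0208 0.086 ]
handle top [-56.2, -0.5] [0.4906 0.0228 0.14  ]
v [-1.1, -133.6] [ 0.5766 -0.0928  0.087 ]
r1 [-1.0, -174.2] [ 0.5866 -0.1322  0.087 ]
r2 [-0.9, -219.4] [ 0.5977 -0.176   0.087 ]
pf [-0.2, -107.9] [ 0.5712 -0.0677  0.03  ]
handle [0.49215358 0.02367686 0.        ] delta in tool units (after +90?) [ 2.26378533 -0.87535456  3.45128661]
```

{"fn": "arm_command", "kwargs": {
  "increments": [
    {"tx": 0,"ty": 0,"tz": 0,"rx": 0,"ry": 0,"rz": 1,"jaw": 0.7},
    {"tx": 0,"ty": 0,"tz": 0,"rx": 0,"ry": 0,"rz": 1,"jaw": 0.7},
    {"tx": 0,"ty": 0,"tz": 0,"rx": 0,"ry": 0,"rz": 1,"jaw": 0.7},
    {"tx": 0,"ty": 0,"tz": 0,"rx": 0,"ry": 0,"rz": 1,"jaw": 0.7},
    {"tx": 0,"ty": 0,"tz": 0,"rx": 0,"ry": 0,"rz": 1,"jaw": 0.7},
    {"tx": 0,"ty": 0,"tz": 0,"rx": 0,"ry": 0,"rz": 1,"jaw": 0.7},
    {"tx": 0,"ty": 0,"tz": 0,"rx": 0,"ry": 0,"rz": 1,"jaw": 0.7},
    {"tx": 0,"ty": 0,"tz": 0,"rx": 0,"ry": 0,"rz": 1,"jaw": 0.7},
    {"tx": 0,"ty": 0,"tz": 0,"rx": 0,"ry": 0,"rz": 1,"jaw": 0.7}
  ]
}}

```text
time_s: 11.48
position: [0.5766, -0.0952, 0.2064]
tool_rot: [-3.118, -0.379, 0.003]
wrist_force: [-0.1, 0.7, 0.4]
gripper_width: 0.0599
grasp_force: 0.0
```

{"fn": "arm_command", "kwargs": {
  "increments": [
    {"tx": -0.22,"ty": -0.565,"tz": 0,"rx": 0,"ry": 0,"rz": 0,"jaw": 0.7},
    {"tx": -0.22,"ty": -0.565,"tz": 0,"rx": 0,"ry": 0,"rz": 0,"jaw": 0.7},
    {"tx": -0.22,"ty": -0.565,"tz": 0,"rx": 0,"ry": 0,"rz": 0,"jaw": 0.7},
    {"tx": -0.23,"ty": -0.565,"tz": 0,"rx": 0,"ry": 0,"rz": 0,"jaw": 0.7},
    {"tx": 0,"ty": 0,"tz": 0,"rx": 0,"ry": 0,"rz": 0,"jaw": 0.7},
    {"tx": 0,"ty": 0,"tz": 0,"rx": 0,"ry": 0,"rz": 0,"jaw": 0.7}
  ]
}}

```text
time_s: 12.22
position: [0.492, 0.0229, 0.2072]
tool_rot: [3.117, 0.389, -0.001]
wrist_force: [0.5, 0.6, -0.2]
gripper_width: 0.06
grasp_force: 0.0
```

```bash
python3 - <<'E'
from h import *
s=robot.observe();c=wrist();np.savez("w5.npz",**c);cv2.imwrite("pics/w5.png",c["pixels"])
M=R.from_rotvec(s["tool_rot"]).as_matrix();print(s["position"],np.degrees(np.arctan2(M[1,1],M[0,1])),s["time_s"])
E
```

```text
[0.4920111  0.02290514 0.20719764] -75.78919148409656 12.225
```

View pics/w5.png

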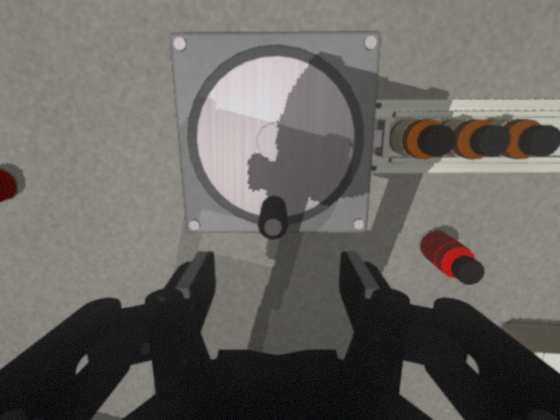

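The handle's top is at (272,227), just left of the line between the fingers; the hub is at about (275,139). That's close enough, so I'll compute the last offset.

```bash
python3 - <<'E'
from h import *
c=dict(np.load("w5.npz"));s=robot.observe();M=R.from_rotvec(s["tool_rot"]).as_matrix()
for n,p,z in(("top",(272.5,227),.14),("foot",(272,203),.088),("hub",(275.5,139),.086),("bolt",(180,43),.058),("bolt",(371,41),.058),("bolt",(194,225),.058),("bolt",(359,225),.058),):
    q=onz(c,p,z);print(n,q.round(4),(M.T@(q-s["position"])/.06).round(3))
E
```

```text
top [0.4885 0.025  0.14  ] [-0.05  -0.052  1.121]
foot [0.4922 0.027  0.088 ] [ 0.02  -0.071  1.987]
hub [0.545  0.0373 0.086 ] [ 0.915 -0.021  2.02 ]
bolt [0.6004 0.1344 0.058 ] [ 2.207 -1.364  2.485]
bolt [ 0.6415 -0.0209  0.058 ] [2.238 1.314 2.485]
bolt [0.4443 0.0941 0.058 ] [-0.479 -1.35   2.488]
bolt [ 0.4841 -0.0622  0.058 ] [-0.475  1.339  2.488]
```

{"fn": "arm_command", "kwargs": {
  "increments": [
    {"tx": -0.015,"ty": -0.05,"tz": 0.4,"rx": 0,"ry": 0,"rz": 0,"jaw": 0.7},
    {"tx": 0,"ty": 0,"tz": 0.6,"rx": 0,"ry": 0,"rz": 0,"jaw": 0.7},
    {"tx": 0,"ty": 0,"tz": 0.6,"rx": 0,"ry": 0,"rz": 0,"jaw": 0.7},
    {"tx": 0,"ty": 0,"tz": 0.27,"rx": 0,"ry": 0,"rz": 0,"jaw": 0.7},
    {"tx": 0,"ty": 0,"tz": 0,"rx": 0,"ry": 0,"rz": 0,"jaw": 0.7},
    {"tx": 0,"ty": 0,"tz": 0,"rx": 0,"ry": 0,"rz": 0,"jaw": 0.45},
    {"tx": 0,"ty": 0,"tz": 0,"rx": 0,"ry": 0,"rz": 0,"jaw": 0.35},
    {"tx": 0,"ty": 0,"tz": 0,"rx": 0,"ry": 0,"rz": 0,"jaw": 0.2},
    {"tx": 0,"ty": 0,"tz": 0,"rx": 0,"ry": 0,"rz": 0,"jaw": 0.15},
    {"tx": 0,"ty": 0,"tz": 0,"rx": 0,"ry": 0,"rz": 0,"jaw": 0.15},
    {"tx": 0,"ty": 0,"tz": 0,"rx": 0,"ry": 0,"rz": 0,"jaw": 0.15}
  ],
  "grip_force": 25
}}

```text
time_s: 13.65
position: [0.4909, 0.0258, 0.0966]
tool_rot: [3.117, 0.388, 0.002]
wrist_force: [-1.8, -0.8, 6.3]
gripper_width: 0.0214
grasp_force: 25.0
```

```bash
python3 - <<'E'
import numpy as np
t=np.radians(2.5+10*np.arange(0,37));x=-np.cos(t)*55/60;y=-np.sin(t)*55/60
for i in range(36): print(i+1,round(12.5+10*i,1),f"{x[i+1]-x[i]:.3f} {y[i+1]-y[i]:.3f}",end=" | ")
E
```

```text
1 12.5 0.021 -0.158 | 2 22.5 0.048 -0.152 | 3 32.5 0.074 -0.142 | 4 42.5 0.097 -0.127 | 5 52.5 0.118 -0.108 | 6 62.5 0.135 -0.086 | 7 72.5 0.148 -0.061 | 8 82.5 0.156 -0.035 | 9 92.5 0.160 -0.007 | 10 102.5 0.158 0.021 | 11 112.5 0.152 0.048 | 12 122.5 0.142 0.074 | 13 132.5 0.127 0.097 | 14 142.5 0.108 0.118 | 15 152.5 0.086 0.135 | 16 162.5 0.061 0.148 | 17 172.5 0.035 0.156 | 18 182.5 0.007 0.160 | 19 192.5 -0.021 0.158 | 20 202.5 -0.048 0.152 | 21 212.5 -0.074 0.142 | 22 222.5 -0.097 0.127 | 23 232.5 -0.118 0.108 | 24 242.5 -0.135 0.086 | 25 252.5 -0.148 0.061 | 26 262.5 -0.156 0.035 | 27 272.5 -0.160 0.007 | 28 282.5 -0.158 -0.021 | 29 292.5 -0.152 -0.048 | 30 302.5 -0.142 -0.074 | 31 312.5 -0.127 -0.097 | 32 322.5 -0.108 -0.118 | 33 332.5 -0.086 -0.135 | 34 342.5 -0.061 -0.148 | 35 352.5 -0.035 -0.156 | 36 362.5 -0.007 -0.160 |
```

{"fn": "arm_command", "kwargs": {
  "increments": [
    {"tx": 0.021,"ty": -0.158,"tz": 0,"rx": 0,"ry": 0,"rz": 0,"jaw": 0.15},
    {"tx": 0.048,"ty": -0.152,"tz": 0,"rx": 0,"ry": 0,"rz": 0,"jaw": 0.15},
    {"tx": 0.074,"ty": -0.142,"tz": 0,"rx": 0,"ry": 0,"rz": 0,"jaw": 0.15},
    {"tx": 0.097,"ty": -0.127,"tz": 0,"rx": 0,"ry": 0,"rz": 0,"jaw": 0.15},
    {"tx": 0.118,"ty": -0.108,"tz": 0,"rx": 0,"ry": 0,"rz": 0,"jaw": 0.15}
  ]
}}

```text
time_s: 14.28
position: [0.5011, 0.0713, 0.0966]
tool_rot: [3.117, 0.388, 0.0]
wrist_force: [-5.6, -3.1, 8.6]
gripper_width: 0.0215
grasp_force: 25.5
```

{"fn": "arm_command", "kwargs": {
  "increments": [
    {"tx": 0.135,"ty": -0.086,"tz": 0,"rx": 0,"ry": 0,"rz": 0,"jaw": 0.15},
    {"tx": 0.148,"ty": -0.061,"tz": 0,"rx": 0,"ry": 0,"rz": 0,"jaw": 0.15},
    {"tx": 0.156,"ty": -0.035,"tz": 0,"rx": 0,"ry": 0,"rz": 0,"jaw": 0.15},
    {"tx": 0.16,"ty": -0.007,"tz": 0,"rx": 0,"ry": 0,"rz": 0,"jaw": 0.15},
    {"tx": 0.158,"ty": 0.021,"tz": 0,"rx": 0,"ry": 0,"rz": 0,"jaw": 0.15}
  ]
}}

```text
time_s: 14.9
position: [0.5427, 0.0926, 0.0966]
tool_rot: [-3.117, -0.389, 0.0]
wrist_force: [-7.7, 1.0, 10.2]
gripper_width: 0.0212
grasp_force: 25.8
```

{"fn": "arm_command", "kwargs": {
  "increments": [
    {"tx": 0.152,"ty": 0.048,"tz": 0,"rx": 0,"ry": 0,"rz": 0,"jaw": 0.15},
    {"tx": 0.142,"ty": 0.074,"tz": 0,"rx": 0,"ry": 0,"rz": 0,"jaw": 0.15},
    {"tx": 0.127,"ty": 0.097,"tz": 0,"rx": 0,"ry": 0,"rz": 0,"jaw": 0.15},
    {"tx": 0.108,"ty": 0.118,"tz": 0,"rx": 0,"ry": 0,"rz": 0,"jaw": 0.15},
    {"tx": 0.086,"ty": 0.135,"tz": 0,"rx": 0,"ry": 0,"rz": 0,"jaw": 0.15}
  ]
}}

```text
time_s: 15.52
position: [0.5856, 0.0743, 0.0966]
tool_rot: [-3.116, -0.389, -0.001]
wrist_force: [-8.2, 4.3, 9.9]
gripper_width: 0.0215
grasp_force: 25.7
```

{"fn": "arm_command", "kwargs": {
  "increments": [
    {"tx": 0.061,"ty": 0.148,"tz": 0,"rx": 0,"ry": 0,"rz": 0,"jaw": 0.15},
    {"tx": 0.035,"ty": 0.156,"tz": 0,"rx": 0,"ry": 0,"rz": 0,"jaw": 0.15},
    {"tx": 0.007,"ty": 0.16,"tz": 0,"rx": 0,"ry": 0,"rz": 0,"jaw": 0.15},
    {"tx": -0.021,"ty": 0.158,"tz": 0,"rx": 0,"ry": 0,"rz": 0,"jaw": 0.15}
  ]
}}

```text
time_s: 16.02
position: [0.5996, 0.0391, 0.0966]
tool_rot: [-3.116, -0.389, -0.002]
wrist_force: [-5.4, 6.7, 7.6]
gripper_width: 0.0217
grasp_force: 25.6
```

{"fn": "arm_command", "kwargs": {
  "increments": [
    {"tx": -0.048,"ty": 0.152,"tz": 0,"rx": 0,"ry": 0,"rz": 0,"jaw": 0.15},
    {"tx": -0.074,"ty": 0.142,"tz": 0,"rx": 0,"ry": 0,"rz": 0,"jaw": 0.15},
    {"tx": -0.097,"ty": 0.127,"tz": 0,"rx": 0,"ry": 0,"rz": 0,"jaw": 0.15},
    {"tx": -0.118,"ty": 0.108,"tz": 0,"rx": 0,"ry": 0,"rz": 0,"jaw": 0.15},
    {"tx": -0.135,"ty": 0.086,"tz": 0,"rx": 0,"ry": 0,"rz": 0,"jaw": 0.15},
    {"tx": -0.148,"ty": 0.061,"tz": 0,"rx": 0,"ry": 0,"rz": 0,"jaw": 0.15}
  ]
}}

```text
time_s: 16.77
position: [0.5735, -0.0093, 0.0966]
tool_rot: [-3.116, -0.388, -0.003]
wrist_force: [-2.1, 9.4, 8.0]
gripper_width: 0.0211
grasp_force: 25.5
```

{"fn": "arm_command", "kwargs": {
  "increments": [
    {"tx": -0.156,"ty": 0.035,"tz": 0,"rx": 0,"ry": 0,"rz": 0,"jaw": 0.15},
    {"tx": -0.16,"ty": 0.007,"tz": 0,"rx": 0,"ry": 0,"rz": 0,"jaw": 0.15},
    {"tx": -0.158,"ty": -0.021,"tz": 0,"rx": 0,"ry": 0,"rz": 0,"jaw": 0.15},
    {"tx": -0.152,"ty": -0.048,"tz": 0,"rx": 0,"ry": 0,"rz": 0,"jaw": 0.15},
    {"tx": -0.142,"ty": -0.074,"tz": 0,"rx": 0,"ry": 0,"rz": 0,"jaw": 0.15},
    {"tx": 0,"ty": 0,"tz": 0,"rx": 0,"ry": 0,"rz": 0,"jaw": 0.15}
  ]
}}

```text
time_s: 17.52
position: [0.527, -0.0146, 0.0966]
tool_rot: [-3.117, -0.389, -0.002]
wrist_force: [-2.0, 5.9, 7.0]
gripper_width: 0.0214
grasp_force: 25.5
```

{"fn": "arm_command", "kwargs": {
  "increments": [
    {"tx": -0.127,"ty": -0.097,"tz": 0,"rx": 0,"ry": 0,"rz": 0,"jaw": 0.15},
    {"tx": -0.108,"ty": -0.118,"tz": 0,"rx": 0,"ry": 0,"rz": 0,"jaw": 0.15},
    {"tx": -0.043,"ty": -0.064,"tz": 0,"rx": 0,"ry": 0,"rz": 0,"jaw": 0.15}
  ]
}}

```text
time_s: 17.9
position: [0.5071, -0.0028, 0.0966]
tool_rot: [3.117, 0.388, 0.004]
wrist_force: [5.2, 1.3, 4.5]
gripper_width: 0.0212
grasp_force: 25.5
```

```bash
cat >> h.py <<'E'
def st():
    f=np.radians(14.15);ex=np.array([np.cos(f),np.sin(f)]);ey=np.array([-ex[1],ex[0]])
    s=robot.observe();d=s["position"][:2]-np.array([.544,.0368]);x,y=d@ex,d@ey
    th=np.arctan2(y,-x);tan=np.array([np.sin(th),np.cos(th)]) # clockwise dir in feeder axes
    F=np.array([s["wrist_force"][:2]@ex,s["wrist_force"][:2]@ey])
    print("t",s["time_s"],"turn deg",round(np.degrees(th),2),"r",round(np.hypot(x,y)*1000,2),"Ftan",round(F@tan,2),"Frad(out)",round(F@np.array([-np.cos(th),np.sin(th)]),2),"Fxy",F.round(2))
E
python3 -c "from h import *;st()"
```

```text
t 17.9 turn deg -32.87 r 54.13 Ftan -2.92 Frad(out) -4.51 Fxy [ 5.38 -0.01]
```

{"fn": "arm_command", "kwargs": {
  "increments": [
    {"tx": -0.025,"ty": -0.041,"tz": 0,"rx": 0,"ry": 0,"rz": 0,"jaw": 0.15},
    {"tx": -0.023,"ty": -0.042,"tz": 0,"rx": 0,"ry": 0,"rz": 0,"jaw": 0.15},
    {"tx": -0.02,"ty": -0.044,"tz": 0,"rx": 0,"ry": 0,"rz": 0,"jaw": 0.15},
    {"tx": -0.012,"ty": -0.029,"tz": 0,"rx": 0,"ry": 0,"rz": 0,"jaw": 0.15}
  ]
}}

```text
time_s: 18.4
position: [0.5003, 0.0048, 0.0966]
tool_rot: [3.117, 0.388, 0.004]
wrist_force: [4.0, -0.1, 6.5]
gripper_width: 0.0213
grasp_force: 25.5
```

```bash
python3 -c "from h import *;st()"
```

```text
t 18.4 turn deg -22.08 r 54.13 Ftan -2.45 Frad(out) -3.15 Fxy [ 3.84 -1.09]
```

{"fn": "arm_command", "kwargs": {
  "increments": [
    {"tx": -0.006,"ty": -0.014,"tz": 0,"rx": 0,"ry": 0,"rz": 0,"jaw": 0.15},
    {"tx": -0.006,"ty": -0.014,"tz": 0,"rx": 0,"ry": 0,"rz": 0,"jaw": 0.15},
    {"tx": -0.005,"ty": -0.014,"tz": 0,"rx": 0,"ry": 0,"rz": 0,"jaw": 0.15},
    {"tx": 0,"ty": 0,"tz": 0,"rx": 0,"ry": 0,"rz": 0,"jaw": 0.15}
  ]
}}

```text
time_s: 18.9
position: [0.4988, 0.007, 0.0966]
tool_rot: [3.117, 0.388, 0.004]
wrist_force: [3.7, 0.1, 6.3]
gripper_width: 0.0214
grasp_force: 25.5
```

{"fn": "arm_command", "kwargs": {
  "increments": [
    {"tx": -0.005,"ty": -0.014,"tz": 0,"rx": 0,"ry": 0,"rz": 0,"jaw": 0.15},
    {"tx": -0.005,"ty": -0.014,"tz": 0,"rx": 0,"ry": 0,"rz": 0,"jaw": 0.15},
    {"tx": 0,"ty": 0,"tz": 0,"rx": 0,"ry": 0,"rz": 0,"jaw": 0.15}
  ]
}}

```text
time_s: 19.27
position: [0.4978, 0.0085, 0.0966]
tool_rot: [3.117, 0.388, 0.004]
wrist_force: [4.2, -0.0, 6.0]
gripper_width: 0.0215
grasp_force: 25.5
```

{"fn": "arm_command", "kwargs": {
  "increments": [
    {"tx": -0.004,"ty": -0.014,"tz": 0,"rx": 0,"ry": 0,"rz": 0,"jaw": 0.15},
    {"tx": -0.004,"ty": -0.014,"tz": 0,"rx": 0,"ry": 0,"rz": 0,"jaw": 0.15},
    {"tx": 0,"ty": 0,"tz": 0,"rx": 0,"ry": 0,"rz": 0,"jaw": 0.15}
  ]
}}

```text
time_s: 19.65
position: [0.4969, 0.01, 0.0966]
tool_rot: [3.117, 0.388, 0.004]
wrist_force: [4.6, 0.7, 5.5]
gripper_width: 0.0215
grasp_force: 25.5
```

{"fn": "arm_command", "kwargs": {
  "increments": [
    {"tx": -0.004,"ty": -0.016,"tz": 0,"rx": 0,"ry": 0,"rz": 0,"jaw": 0.15},
    {"tx": -0.004,"ty": -0.016,"tz": 0,"rx": 0,"ry": 0,"rz": 0,"jaw": 0.15},
    {"tx": 0,"ty": 0,"tz": 0,"rx": 0,"ry": 0,"rz": 0,"jaw": 0.15}
  ]
}}

```text
time_s: 20.02
position: [0.496, 0.0117, 0.0966]
tool_rot: [3.117, 0.388, 0.004]
wrist_force: [3.6, -0.3, 6.8]
gripper_width: 0.0213
grasp_force: 25.5
```

{"fn": "arm_command", "kwargs": {
  "increments": [
    {"tx": -0.004,"ty": -0.016,"tz": 0,"rx": 0,"ry": 0,"rz": 0,"jaw": 0.15},
    {"tx": -0.003,"ty": -0.016,"tz": 0,"rx": 0,"ry": 0,"rz": 0,"jaw": 0.15},
    {"tx": 0,"ty": 0,"tz": 0,"rx": 0,"ry": 0,"rz": 0,"jaw": 0.15}
  ]
}}

```text
time_s: 20.4
position: [0.4951, 0.0134, 0.0966]
tool_rot: [3.117, 0.388, 0.004]
wrist_force: [2.8, -0.5, 6.7]
gripper_width: 0.0214
grasp_force: 25.5
```

{"fn": "arm_command", "kwargs": {
  "increments": [
    {"tx": -0.003,"ty": -0.016,"tz": 0,"rx": 0,"ry": 0,"rz": 0,"jaw": 0.15},
    {"tx": -0.003,"ty": -0.016,"tz": 0,"rx": 0,"ry": 0,"rz": 0,"jaw": 0.15},
    {"tx": 0,"ty": 0,"tz": 0,"rx": 0,"ry": 0,"rz": 0,"jaw": 0.15}
  ]
}}

```text
time_s: 20.78
position: [0.4942, 0.0152, 0.0966]
tool_rot: [3.117, 0.388, 0.004]
wrist_force: [3.8, 0.2, 6.4]
gripper_width: 0.0214
grasp_force: 25.5
```

{"fn": "arm_command", "kwargs": {
  "increments": [
    {"tx": -0.003,"ty": -0.016,"tz": 0,"rx": 0,"ry": 0,"rz": 0,"jaw": 0.15},
    {"tx": -0.002,"ty": -0.016,"tz": 0,"rx": 0,"ry": 0,"rz": 0,"jaw": 0.15},
    {"tx": 0,"ty": 0,"tz": 0,"rx": 0,"ry": 0,"rz": 0,"jaw": 0.15}
  ]
}}

```text
time_s: 21.15
position: [0.4935, 0.017, 0.0966]
tool_rot: [3.117, 0.388, 0.004]
wrist_force: [3.5, -0.4, 5.7]
gripper_width: 0.0217
grasp_force: 25.5
```

{"fn": "arm_command", "kwargs": {
  "increments": [
    {"tx": -0.002,"ty": -0.016,"tz": 0,"rx": 0,"ry": 0,"rz": 0,"jaw": 0.15},
    {"tx": -0.002,"ty": -0.016,"tz": 0,"rx": 0,"ry": 0,"rz": 0,"jaw": 0.15},
    {"tx": 0,"ty": 0,"tz": 0,"rx": 0,"ry": 0,"rz": 0,"jaw": 0.15}
  ]
}}

```text
time_s: 21.52
position: [0.4928, 0.0187, 0.0966]
tool_rot: [3.117, 0.388, 0.004]
wrist_force: [4.0, -0.8, 5.1]
gripper_width: 0.021
grasp_force: 25.5
```

{"fn": "arm_command", "kwargs": {
  "increments": [
    {"tx": -0.001,"ty": -0.016,"tz": 0,"rx": 0,"ry": 0,"rz": 0,"jaw": 0.15},
    {"tx": -0.001,"ty": -0.016,"tz": 0,"rx": 0,"ry": 0,"rz": 0,"jaw": 0.15},
    {"tx": 0,"ty": 0,"tz": 0,"rx": 0,"ry": 0,"rz": 0,"jaw": 0.15}
  ]
}}

```text
time_s: 21.9
position: [0.4922, 0.0206, 0.0966]
tool_rot: [3.117, 0.388, 0.004]
wrist_force: [3.3, -2.0, 7.5]
gripper_width: 0.0217
grasp_force: 25.5
```

{"fn": "arm_command", "kwargs": {
  "increments": [
    {"tx": -0.001,"ty": -0.016,"tz": 0,"rx": 0,"ry": 0,"rz": 0,"jaw": 0.15},
    {"tx": 0,"ty": -0.016,"tz": 0,"rx": 0,"ry": 0,"rz": 0,"jaw": 0.15},
    {"tx": 0,"ty": 0,"tz": 0,"rx": 0,"ry": 0,"rz": 0,"jaw": 0.15}
  ]
}}

```text
time_s: 22.28
position: [0.4916, 0.0224, 0.0966]
tool_rot: [3.117, 0.388, 0.003]
wrist_force: [3.1, -0.5, 6.9]
gripper_width: 0.0212
grasp_force: 25.5
```

{"fn": "arm_command", "kwargs": {
  "increments": [
    {"tx": 0,"ty": -0.016,"tz": 0,"rx": 0,"ry": 0,"rz": 0,"jaw": 0.15},
    {"tx": 0,"ty": -0.016,"tz": 0,"rx": 0,"ry": 0,"rz": 0,"jaw": 0.15},
    {"tx": 0,"ty": 0,"tz": 0,"rx": 0,"ry": 0,"rz": 0,"jaw": 0.15}
  ]
}}

```text
time_s: 22.65
position: [0.4911, 0.0243, 0.0966]
tool_rot: [3.117, 0.388, 0.003]
wrist_force: [2.5, -1.4, 7.1]
gripper_width: 0.0213
grasp_force: 25.5
```

{"fn": "arm_command", "kwargs": {
  "increments": [
    {"tx": 0.001,"ty": -0.016,"tz": 0,"rx": 0,"ry": 0,"rz": 0,"jaw": 0.15},
    {"tx": 0.001,"ty": -0.016,"tz": 0,"rx": 0,"ry": 0,"rz": 0,"jaw": 0.15},
    {"tx": 0,"ty": 0,"tz": 0,"rx": 0,"ry": 0,"rz": 0,"jaw": 0.15}
  ]
}}

```text
time_s: 23.02
position: [0.4908, 0.0259, 0.0966]
tool_rot: [3.116, 0.388, 0.003]
wrist_force: [2.5, -2.2, 8.0]
gripper_width: 0.0212
grasp_force: 25.6
```

{"fn": "arm_command", "kwargs": {
  "increments": [
    {"tx": 0.001,"ty": -0.016,"tz": 0,"rx": 0,"ry": 0,"rz": 0,"jaw": 0.15},
    {"tx": 0.001,"ty": -0.014,"tz": 0,"rx": 0,"ry": 0,"rz": 0,"jaw": 0.15},
    {"tx": 0,"ty": 0,"tz": 0,"rx": 0,"ry": 0,"rz": 0,"jaw": 0.15}
  ]
}}

```text
time_s: 23.4
position: [0.4905, 0.0271, 0.0966]
tool_rot: [3.115, 0.387, 0.003]
wrist_force: [3.7, -8.9, 7.1]
gripper_width: 0.0212
grasp_force: 25.7
```

{"fn": "arm_command", "kwargs": {
  "increments": [
    {"tx": 0.001,"ty": -0.007,"tz": 0,"rx": 0,"ry": 0,"rz": 0,"jaw": 0.15},
    {"tx": 0,"ty": -0.006,"tz": 0,"rx": 0,"ry": 0,"rz": 0,"jaw": 0.15},
    {"tx": 0,"ty": 0,"tz": 0,"rx": 0,"ry": 0,"rz": 0,"jaw": 0.15}
  ]
}}

```text
time_s: 23.78
position: [0.4904, 0.0275, 0.0966]
tool_rot: [3.114, 0.387, 0.003]
wrist_force: [4.2, -12.9, 6.5]
gripper_width: 0.0211
grasp_force: 25.8
```

```bash
python3 -c "from h import *;st()"
```

```text
t 23.775 turn deg 4.31 r 54.36 Ftan -13.39 Frad(out) -1.89 Fxy [  0.88 -13.49]
```

{"fn": "arm_command", "kwargs": {
  "increments": [
    {"tx": 0,"ty": -0.004,"tz": 0,"rx": 0,"ry": 0,"rz": 0,"jaw": 0.15},
    {"tx": 0,"ty": 0,"tz": 0,"rx": 0,"ry": 0,"rz": 0,"jaw": 0.15},
    {"tx": 0,"ty": 0,"tz": 0,"rx": 0,"ry": 0,"rz": 0,"jaw": 0.15},
    {"tx": 0,"ty": 0,"tz": 0,"rx": 0,"ry": 0,"rz": 0,"jaw": 0.15},
    {"tx": 0,"ty": 0,"tz": 0,"rx": 0,"ry": 0,"rz": 0,"jaw": 0.15},
    {"tx": 0,"ty": 0,"tz": 0,"rx": 0,"ry": 0,"rz": 0,"jaw": 0.15},
    {"tx": 0,"ty": 0,"tz": 0,"rx": 0,"ry": 0,"rz": 0,"jaw": 0.15},
    {"tx": 0,"ty": 0,"tz": 0,"rx": 0,"ry": 0,"rz": 0,"jaw": 0.15},
    {"tx": 0,"ty": 0,"tz": 0,"rx": 0,"ry": 0,"rz": 0,"jaw": 0.15},
    {"tx": 0,"ty": 0,"tz": 0,"rx": 0,"ry": 0,"rz": 0,"jaw": 0.15}
  ]
}}

```text
time_s: 25.02
position: [0.4904, 0.0277, 0.0966]
tool_rot: [3.114, 0.387, 0.003]
wrist_force: [5.1, -13.9, 5.6]
gripper_width: 0.0214
grasp_force: 25.8
```

```bash
python3 -c "from h import *;st()"
```

```text
t 25.025 turn deg 4.46 r 54.35 Ftan -14.52 Frad(out) -2.65 Fxy [  1.52 -14.68]
```

{"fn": "arm_command", "kwargs": {
  "increments": [
    {"tx": 0,"ty": 0.012,"tz": 0,"rx": 0,"ry": 0,"rz": 0,"jaw": 0.15},
    {"tx": 0,"ty": 0.012,"tz": 0,"rx": 0,"ry": 0,"rz": 0,"jaw": 0.15},
    {"tx": 0,"ty": 0,"tz": 0,"rx": 0,"ry": 0,"rz": 0,"jaw": 0.3},
    {"tx": 0,"ty": 0,"tz": 0,"rx": 0,"ry": 0,"rz": 0,"jaw": 0.5},
    {"tx": 0,"ty": 0,"tz": 0,"rx": 0,"ry": 0,"rz": 0,"jaw": 0.7},
    {"tx": 0,"ty": 0,"tz": 0,"rx": 0,"ry": 0,"rz": 0,"jaw": 0.7},
    {"tx": 0,"ty": 0,"tz": -0.3,"rx": 0,"ry": 0,"rz": 0,"jaw": 0.7},
    {"tx": 0,"ty": 0,"tz": -0.6,"rx": 0,"ry": 0,"rz": 0,"jaw": 0.7},
    {"tx": 0,"ty": 0,"tz": -0.8,"rx": 0,"ry": 0,"rz": 0,"jaw": 0.7},
    {"tx": 0,"ty": 0,"tz": -0.5,"rx": 0,"ry": 0,"rz": 0,"jaw": 0.7},
    {"tx": 0,"ty": 0,"tz": 0,"rx": 0,"ry": 0,"rz": 0,"jaw": 0.7},
    {"tx": 0,"ty": 0,"tz": 0,"rx": 0,"ry": 0,"rz": 0,"jaw": 0.7}
  ]
}}

```text
time_s: 26.52
position: [0.49, 0.0276, 0.2276]
tool_rot: [-3.117, -0.388, 0.0]
wrist_force: [-0.4, -1.0, -0.3]
gripper_width: 0.0596
grasp_force: 0.0
```

```bash
python3 - <<'E'
from h import *
c=wrist();cv2.imwrite("pics/w6.png",c["pixels"])
E
```

```text
(no output)
```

View pics/w6.png

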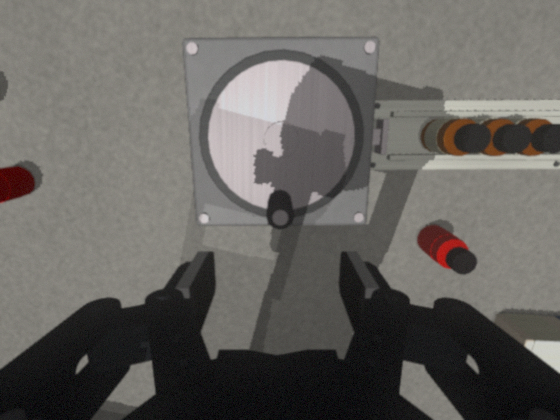

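The picture shows the fed vial upright with its cap at (473,138), shoved against the row. The pusher is drawn back, the handle is at (279,216) and released, and the gripper is clear. I'll hand the job in.

```bash
python3 -c "
from bench import robot
print(robot.sign_off())"
```

```text
the job is handed in; nothing more can be done
None
```

The vial was fed, the flywheel turned one full revolution and pressed on its stop with about 12 N for just over 1 s, then released, and the job was handed in at about 26.6 s; sign-off returned no verdict.

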